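# Lock the stone sample pot onto the shaker plate

### The job

Get the stone sample ready for its shaking test: slide the steel pot with the stone core standing in it along the grey plate, without lifting it, through the open side of the blue lock collar until it is fully home in the steel cradle. Then turn the collar, which has an upright orange pin to push, anticlockwise seen from above until its white pointer lines up with the red lock mark on the plate; there is no stop at the mark. Keep the pot and core upright and leave the other things on the table where they are.

Things in the scene. Friction and masses are not known exactly. Their poses are not given: they have to be found in the camera images.
- station: Fixed grey shaker plate, 260 (x) by 400 (y) by 8 mm thick, on the table; origin under its centre. White start ring at y +90; seat (green ring) at y -90, with a fixed half-round steel cradle wall (inner radius 49, outer 55, top 42 mm above the table) round its -y half, ends 9 mm to +y of the seat centre, mouth facing +y. The blue lock collar surrounds the cradle. The pot slides along -y.
- seat (a point): Centre of the cradle and axis of the collar, on the top face of the plate (8 mm above the table). The pot's origin comes to rest within about 5 mm of it when home.
- start_mark (a point): Centre of the white start ring on the plate's top face; the pot starts within about 20 mm of it.
- lock_mark (a point): Centre of the red lock mark, a 30 by 12 mm radial stripe on the plate's top, 122 mm from the seat centre in the direction 50 degrees from the plate's +x towards its +y. The white stripe at -60 degrees is the open mark.
- collar (a joint): Angle of the collar about the vertical axis at the seat, rad, growing anticlockwise from above. 0: pointer at the white open mark, gap to the start ring; 1.92: pointer at the red mark, locked. Range -0.3 to 2.4, no stop at the mark, stays where left, about 1.5 N at the pin, starts within 0.15 of 0. Blue ring, inner radius 57, outer 69, top 30 mm above the table, 150 degree gap.
- collar_pin (a point): Centre of the top of the collar's upright orange pin, 76 mm above the table. Pin 16 mm across, 90 mm from the collar's axis, on a lug 28 mm wide that reaches 104 mm from the axis and whose top is 22 mm above the table. At joint value q the pin lies in the direction q - 60 degrees from the plate's +x towards +y. White pointer stripe on the lug's outer end.
- pot: Loose open steel pot, 88 mm across, 60 mm tall, wall 4 mm, floor 4 mm, about 0.4 kg; origin under the centre of its bottom, z up. It stands on the plate, so its rim is 68 mm above the table.
- core: Loose sandy stone core, 50 mm across, 66 mm tall, about 0.3 kg, standing upright on the pot's floor; origin under the centre of its bottom, top 78 mm above the table.
- stopwatch: Yellow stopwatch 54 mm across, 17 mm thick, on the plate beside the start ring (plate -x side); origin under its centre. Leave alone.
- stone: Stone chip about 50 by 42 by 45 mm on the plate beside the start ring (plate +x side); origin under its centre. Leave alone.
- brush: Brush 170 mm long lying on the plate along y, beside the cradle on the plate's -x side; origin under it. Leave alone.
- pen: Orange pen 150 mm long on the notebook at the right; origin under its middle. Leave alone.
- cup: Clear plastic cup 72 mm across, 85 mm tall, to the left; origin under its bottom. Leave alone.
- washbottle: White bottle with red cap, 64 mm across, 160 mm tall, to the right, near the notebook; origin under its bottom. Leave alone.
Things that resemble listed ones, but are neither listed nor needed, are in the scene too. Leave any green or pink look-alike of the pot alone.

How it is judged:
By the outcome, as a careful person would: the job done as asked, in the order asked, and still so for the second after the job is handed in, with the robot touching nothing.
It also fails if it takes over 58 s, if anything falls off the work surface, if the arm or the gripper's body presses on something with over 40 N, if the wrist force passes 120 N, or if a joint passes its speed limit or range.

### The arm

A 7-joint arm with a two-finger parallel gripper is mounted at the origin on the work surface. World frame = base frame: x ahead of the robot, y to its left, z up, the work surface at z = 0. Lengths are in m, angles in rad, forces in N, time in s.
With the tool pointing down it reaches from about 0.4 to 0.85 m from the base axis. Payload 10.4 kg.
Tool frame: the origin (TCP) lies at the very end of the fingers, on their centre line; the grasp point (between the pads) lies 19 mm behind it (manip.grip_point_offset is the distance from the TCP to the grasp point, in m); z points along the fingers, y is the line along which they close (so a half turn about z gives the same grasp; the last joint's range is limited). The gripper opens to 85 mm and grips with 20 to 120 N. Pads are 22 mm wide; open, the fingers measure 114 mm over their backs; the gripper's body (76 mm by 85 mm) begins 54 mm behind the grasp point. The pads swing forward as they close: fully open they stand 13 mm farther back than shut.
Start: joints at [-1.263, 0.332, -0.065, 1.46, 0.022, 1.35, -0.088], TCP at [0.203, 0.591, 0.206] pointing down, gripper open.
Joint ranges: [-2.6, 2.6], [-0.5, 2.12], [-1.47, 1.34], [0.16, 2.42], [-1.27, 4.41], [0.06, 2.06], [-2.6, 2.6]. Speed limits (rad/s): [2.22, 2.22, 2.79, 2.79, 3.14, 3.14, 3.14].

### API

Orientations are given as a unit quaternion [x, y, z, w].
In Python, from workcell import manip gives the robot as it stands. The module is installed in compiled form; this text tells all that it offers.
- The arm moves only by the tool step_arm, never from a script. Its argument "moves" is a list of rows, each a list of 7 numbers: the closure, from 0 (fully open) to 1 (shut), then the shift along the world's x, y, z in mm, then the turn, a rotation vector about the world's x, y, z in rad. In form: [[grip, tx, ty, tz, ax, ay, az], ...]. A call has 1 to 10 rows; each row is the pose to reach, as a shift and turn from the pose commanded when the call began; what a row does not reach only later rows make up. A row lasts 1/10 s, in which the tool goes at most 50 mm and 8.59 degrees, less where a joint would pass 70% of its speed; a pose out of reach is approached as far as the arm can. A call with a gripper value outside its range is refused whole. The fingers move at their own pace and stop on an object; "grip_force" is the grip in N (left out, the last holds). Time passes only in rows, so rows that repeat a pose let the fingers close. It gives the time, the measured TCP pose, the force, the opening and the grip force at its end, in the units of the state.
- manip.get_obs(): the state, without advancing time (a new reading comes with each control period).
- manip.camera(name): name is "side" or "top" or "wrist"; returns a dict with "image" (400x640x3 uint8, blue, green, red), "K" (3x3 intrinsics, pixels), "rvec" (rotation vector, rad) and "tvec" (3), from world to camera coordinates, as OpenCV has them; the wrist camera has in their place "mount" (4x4, takes a point from camera to tool coordinates, whose origin is the TCP and whose axes are the flange's). Camera axes: x right, y down, z forward; pixel columns grow to the right and rows downward; lengths in m; the calibration is good to about 2 mm. The wrist camera is an equidistant fisheye: a pixel r from the principal point sees the ray r / f radians off the axis. A picture is of the moment at which its call begins: read the wrist's pose just before it. There is no depth.
- manip.hand_in(): hands the job in; it is judged then, once.
The state is a dict: "clock": time; "joint_pos": joint angles; "joint_velocities": joint speeds; "tau": joint torques, N m; "position": TCP position; "ee_rot": TCP orientation; "ft_force": force on the tool from outside, world axes, zero at the start; "torque": the same for the moment, N m; "grip_width": opening from 0.0 (shut) to 1.0 (fully open); "grasp_force": force on a finger pad.
Only numpy, scipy, OpenCV 4.12 (cv2) and the standard library are available. Lean on these libraries where they do the work, as an engineer would, in place of code of your own. Each camera call takes 0.05 s, during which the arm holds its last target. There are 200 camera calls.

## Working session

There is one attempt and no reset: what is moved stays moved. The work goes in short steps, Python scripts to look and compute and a tool call to move; the robot and the scene stay as the last step left them, time stands still between calls to the robot, and variables do not carry over. Pictures are saved under pics/ and viewed, at most 12 in all, crops included, and the job is handed in when it is done.

Besides the shell and the picture viewer there is one more tool, called by a JSON object that holds its "method" and its "body", one argument or row to a line. step_arm: Moves the arm, as the interface text tells. Its arguments: {"type":"object","properties":{"moves":{"type":"array","items":{"type":"array","items":{"type":"number"}}},"grip_force":{"type":"number"}},"required":["moves"]}

```bash
mkdir -p pics; cat > h.py <<'E'
import numpy as np, cv2
from workcell import manip
from scipy.spatial.transform import Rotation as R
def cam(n):
    c=manip.camera(n); return c
def ray(c,uv,z):
    Rm=cv2.Rodrigues(np.array(c['rvec'],float))[0]; t=np.array(c['tvec'],float).ravel()
    d=Rm.T@(np.linalg.inv(c['K'])@np.array([uv[0],uv[1],1.])); o=-Rm.T@t
    return o+d*(z-o[2])/d[2]
E
python3 - <<'E'
from h import *
o=manip.get_obs(); print(o['clock'],o['position'],o['ee_rot'])
for n in('top','side'):
    c=cam(n); cv2.imwrite(f'pics/{n}0.png',c['image'])
E
```

```text
0.0 [0.20285783 0.59071203 0.20500792] [ 1.64659446e-01  9.86350203e-01 -7.29703973e-04 -1.07993386e-04]
```

View pics/top0.png

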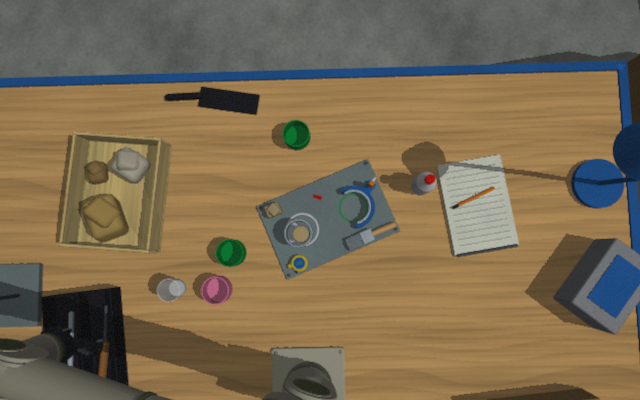

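View pics/side0.png

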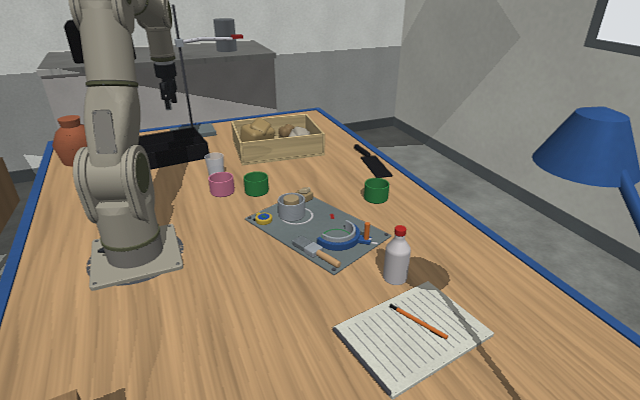

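The top view shows the plate centred near (327,218), the pot near (300,230), the seat near (357,207) and the orange pin near (372,182). I'll zoom in to measure these.

```bash
python3 - <<'E'
from h import *
c=cam('top'); im=c['image'][150:290,245:410]
cv2.imwrite('pics/crop0.png',cv2.resize(im,None,fx=4,fy=4,interpolation=cv2.INTER_CUBIC))
np.set_printoptions(precision=4,suppress=True)
print(c['K'],cv2.Rodrigues(c['rvec'])[0],c['tvec'])
E
```

```text
[[464.0854   0.     322.1331]
 [  0.     464.0854 208.1131]
 [  0.       0.       1.    ]] [[-0.0229 -0.9996 -0.0185]
 [-0.996   0.0244 -0.0863]
 [ 0.0868  0.0164 -0.9961]] [-0.0404  0.5599  1.4758]
```

View pics/crop0.png

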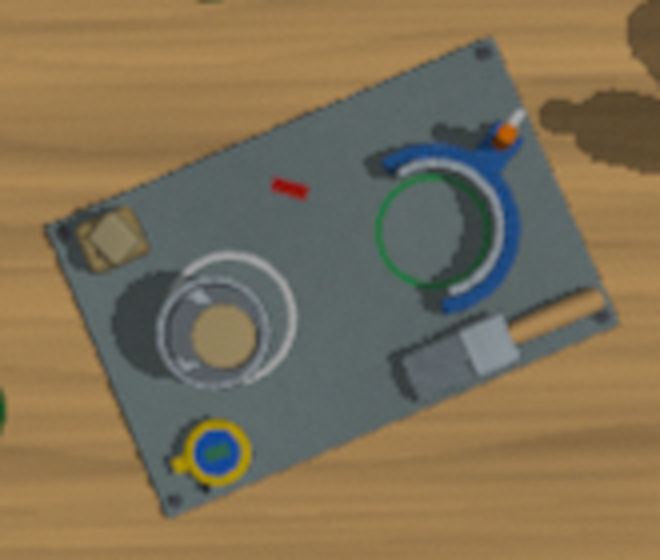

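The crop shows the plate corners at (488,38), (45,228), (168,516) and (618,322). The pot rim is at (213,333), the core top at (223,336), the pin top at (506,135), the green ring at (434,230) and the red mark at (290,189).

```bash
python3 - <<'E'
from h import *
np.set_printoptions(precision=4,suppress=True)
c=cam('top')
P=lambda u,v,z: ray(c,((u+.5)/4-.5+245,(v+.5)/4-.5+150),z)
C=np.array([P(488,38,.008),P(45,228,.008),P(168,516,.008),P(618,322,.008)])
loc=np.array([[.13,-.2],[.13,.2],[-.13,.2],[-.13,-.2]])
m=C[:,:2].mean(0); A=loc.T@(C[:,:2]-m); th=np.arctan2(A[0,1]-A[1,0],A[0,0]+A[1,1])
Rm=np.array([[np.cos(th),-np.sin(th)],[np.sin(th),np.cos(th)]])
print(C,m,'yaw',th,np.degrees(th)); print('res',(C[:,:2]-m)@Rm-loc)
for n,u,v,z in[('pot',213,333,.068),('core',223,336,.078),('pin',506,135,.076),('seat',434,230,.008),('red',290,189,.008),('watch',217,453,.025),('stone',112,240,.05),('ring',238,312,.008)]:
    p=P(u,v,z)[:2]; print(n,p,'local',(p-m)@Rm)
print('seat w',m+Rm@[0,-.09])
im=c['image']; hsv=cv2.cvtColor(im,cv2.COLOR_BGR2HSV)
for n,lo,hi in[('red',(0,180,100),(4,255,255)),('orange',(6,170,120),(18,255,255)),('green',(50,120,50),(80,255,255))]:
    k=cv2.inRange(hsv,lo,hi); k[:150]=0;k[290:]=0;k[:,:245]=0;k[:,410:]=0
    q=cv2.findNonZero(k); print(n,None if q is None else (len(q),q.reshape(-1,2).mean(0), (ray(c,q.reshape(-1,2).mean(0),.076 if n=='orange' else .008)[:2]-m)@Rm))
E
```

```text
[[ 0.7184 -0.2035  0.008 ]
 [ 0.5704  0.1635  0.008 ]
 [ 0.3346  0.0664  0.008 ]
 [ 0.4825 -0.3014  0.008 ]] [ 0.5265 -0.0687] yaw 0.38544422394395705 22.08432726968409
res [[-0.0028  0.003 ]
 [-0.002  -0.0014]
 [ 0.0031 -0.0026]
 [ 0.0018  0.001 ]]
pot [0.4792 0.0232] local [-0.0092  0.1029]
core [0.4763 0.0148] local [-0.0151  0.0962]
pin [ 0.6282 -0.2095] local [ 0.0413 -0.1686]
seat [ 0.561  -0.1546] local [-0.0003 -0.0925]
red [ 0.5975 -0.0378] local [0.0775 0.0019]
watch [0.3848 0.0247] local [-0.0962  0.1399]
stone [0.5556 0.1035] local [0.0917 0.1486]
ring [0.4979 0.0067] local [0.0019 0.0806]
seat w [ 0.5603 -0.1521]
red (18, array([316.8333, 196.5556]), array([0.0788, 0.0024]))
orange (15, array([371.4667, 183.1333]), array([ 0.0416, -0.1699]))
green (110, array([342.7727, 212.7   ]), array([-0.0036, -0.0542]))
```

{"method": "step_arm", "body": {
  "moves": [
    [0.41,40,-80,-20,0,0,-0.14],
    [0.41,60,-120,-40,0,0,-0.25],
    [0.41,80,-160,-40,0,0,-0.35],
    [0.41,100,-200,-40,0,0,-0.45],
    [0.41,120,-245,-40,0,0,-0.55],
    [0.41,145,-290,-40,0,0,-0.65],
    [0.41,165,-335,-40,0,0,-0.75],
    [0.41,190,-380,-40,0,0,-0.854],
    [0.41,210,-425,-40,0,0,-0.854],
    [0.41,230,-470,-40,0,0,-0.854]
  ]
}}

```text
clock: 1.2
position: [0.4219, 0.1447, 0.166]
ee_rot: [0.558, 0.83, 0.0, 0.0]
ft_force: [1.9, 0.9, -0.9]
grip_width: 0.587
grasp_force: 0.0
```

{"method": "step_arm", "body": {
  "moves": [
    [0.41,23,-40,0,0,0,0],
    [0.41,23,-40,0,0,0,0],
    [0.41,23,-40,0,0,0,0]
  ]
}}

```text
clock: 1.5
position: [0.4446, 0.1058, 0.1658]
ee_rot: [0.559, 0.829, 0.0, -0.0]
ft_force: [-0.1, 0.1, 0.2]
grip_width: 0.592
grasp_force: 0.0
```

```bash
cat >> h.py <<'E'
m=np.array([.5265,-.0687]); th=.3854
Rm=np.array([[np.cos(th),-np.sin(th)],[np.sin(th),np.cos(th)]])
def st():
    np.set_printoptions(precision=4,suppress=True)
    o=manip.get_obs(); p=np.array(o['position']); r=R.from_quat(o['ee_rot']).as_matrix()
    print('t',o['clock'],'p',p,'local',(p[:2]-m)@Rm,'tool y deg',np.degrees(np.arctan2(r[1,1],r[0,1])),'z',r[:,2],'grip',o['grip_width'],'F',o['ft_force'],'q',np.array(o['joint_pos']))
    return p
def go(x,y,z):
    p=st(); w=m+Rm@[x,y]; print('shift mm',(np.r_[w,z]-p)*1000)
E
python3 -c "
from h import *
go(-.009,.165,.025)"
```

```text
t 1.5 p [0.4446 0.1058 0.1658] local [-0.0103  0.1925] tool y deg 21.97549009454464 z [-0.0001  0.0002 -1.    ] grip 0.5924709942401053 F [-0.1114  0.0767  0.2034] q [-0.7601 -0.0325  0.4229  1.9587  0.014   1.2125  0.0413]
shift mm [  11.5433  -24.9812 -140.802 ]
```

{"method": "step_arm", "body": {
  "moves": [
    [0.41,11,-25,0,0,0,0],
    [0.41,11,-25,-40,0,0,0],
    [0.41,11,-25,-75,0,0,0],
    [0.41,11,-25,-105,0,0,0],
    [0.41,11,-25,-125,0,0,0],
    [0.41,11,-25,-140,0,0,0],
    [0.41,11,-25,-140,0,0,0]
  ]
}}

```text
clock: 2.2
position: [0.4534, 0.0825, 0.024]
ee_rot: [0.557, 0.83, -0.002, -0.001]
ft_force: [-0.6, 0.5, -0.1]
grip_width: 0.59
grasp_force: 0.0
```

```bash
python3 - <<'E'
from h import *
go(0,-.043,.025)
a=cam('top')['image'][150:290,245:410]; b=cam('wrist')['image']
a=cv2.resize(a,None,fx=2.4,fy=2.4,interpolation=cv2.INTER_CUBIC); b=cv2.resize(b,(400,250))
a=cv2.resize(a,(396,336)); o=np.zeros((336,796,3),np.uint8); o[:,:396]=a; o[:250,396:]=b
cv2.imwrite('pics/p1.png',o)
E
```

```text
t 2.2 p [0.4534 0.0825 0.024 ] local [-0.0109  0.1676] tool y deg 22.2496342944541 z [-0.0036 -0.0013 -1.    ] grip 0.5898270831109248 F [-0.609   0.4645 -0.1494] q [-0.7057  0.1793  0.4606  2.0943 -0.1016  0.8927  0.2009]
shift mm [  89.2342 -191.056     0.9901]
```

View pics/p1.png

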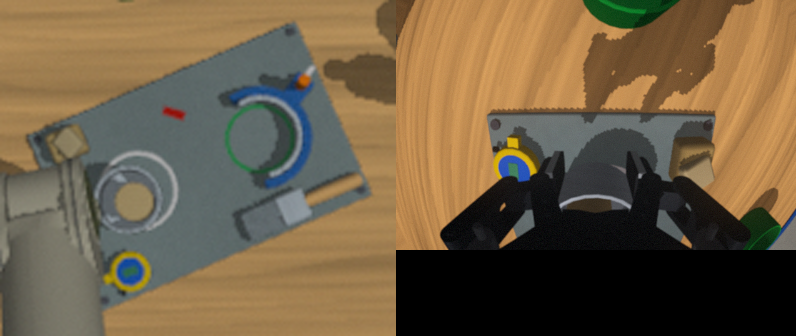

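The fingers sit astride the +y side of the pot, clear of the stopwatch and the stone, so I'll start pushing.

{"method": "step_arm", "body": {
  "moves": [
    [0.41,1,-2,0,0,0,0],
    [0.41,2.5,-5,0,0,0,0],
    [0.41,4.5,-9,0,0,0,0],
    [0.41,6.5,-13.5,0,0,0,0],
    [0.41,9,-18.5,0,0,0,0],
    [0.41,11,-23.5,0,0,0,0],
    [0.41,13.5,-28.5,0,0,0,0],
    [0.41,16,-34,0,0,0,0],
    [0.41,18.5,-39,0,0,0,0],
    [0.41,21,-44,0,0,0,0]
  ]
}}

```text
clock: 3.3
position: [0.4763, 0.0381, 0.0259]
ee_rot: [0.558, 0.83, 0.0, -0.001]
ft_force: [-1.9, 4.5, 1.8]
grip_width: 0.591
grasp_force: 2.8
```

{"method": "step_arm", "body": {
  "moves": [
    [0.41,2.4,-5,0,0,0,0],
    [0.41,4.8,-10,0,0,0,0],
    [0.41,7,-15,0,0,0,0],
    [0.41,9.4,-20,0,0,0,0],
    [0.41,11.7,-25,0,0,0,0],
    [0.41,14,-30,0,0,0,0],
    [0.41,16.4,-35,0,0,0,0],
    [0.41,18.7,-40,0,0,0,0],
    [0.41,20.5,-44,0,0,0,0],
    [0.41,21.5,-46,0,0,0,0]
  ]
}}

```text
clock: 4.3
position: [0.4979, -0.0081, 0.0259]
ee_rot: [0.558, 0.83, 0.0, -0.0]
ft_force: [-2.4, 5.4, 2.1]
grip_width: 0.585
grasp_force: 3.0
```

```bash
python3 - <<'E'
from h import *
go(0,-.043,.025)
a=cam('top')['image'][150:290,245:410]; b=cam('wrist')['image']
b=cv2.resize(b,(400,250))
a=cv2.resize(a,(396,336),interpolation=cv2.INTER_CUBIC); o=np.zeros((336,796,3),np.uint8); o[:,:396]=a; o[:250,396:]=b
cv2.imwrite('pics/p2.png',o)
E
```

```text
t 4.3 p [ 0.4979 -0.0081  0.0259] local [-0.0037  0.0669] tool y deg 22.12179112174147 z [-0.0004  0.001  -1.    ] grip 0.5854151625187387 F [-2.3711  5.3911  2.1045] q [-0.5402  0.2616  0.5209  2.0081 -0.1648  0.9123  0.4535]
shift mm [  44.783  -100.4435   -0.8925]
```

View pics/p2.png

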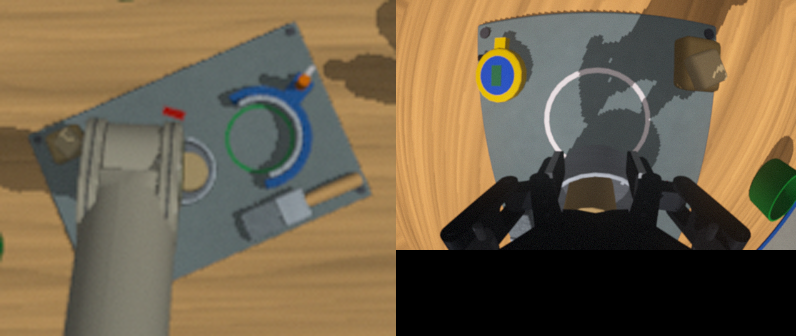

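The pot is moving with the fingers, upright and centred between the pads (right rim edge at (214,172)). Contact force is about 5 N, so I'll keep pushing.

{"method": "step_arm", "body": {
  "moves": [
    [0.41,1,-2,0,0,0,0],
    [0.41,3,-6,0,0,0,0],
    [0.41,5,-11,0,0,0,0],
    [0.41,7,-16,0,0,0,0],
    [0.41,9.4,-21,0,0,0,0],
    [0.41,11.7,-26,0,0,0,0],
    [0.41,14,-31,0,0,0,0],
    [0.41,16,-36,0,0,0,0],
    [0.41,18.5,-41,0,0,0,0],
    [0.41,20.5,-46,0,0,0,0]
  ]
}}

```text
clock: 5.4
position: [0.5184, -0.0538, 0.0259]
ee_rot: [0.558, 0.83, 0.0, -0.0]
ft_force: [-2.6, 5.7, 2.4]
grip_width: 0.589
grasp_force: 3.1
```

{"method": "step_arm", "body": {
  "moves": [
    [0.41,2,-5,0,0,0,0],
    [0.41,4,-10,0,0,0,0],
    [0.41,6,-14.5,0,0,0,0],
    [0.41,8,-19,0,0,0,0],
    [0.41,10,-23.5,0,0,0,0],
    [0.41,12,-28,0,0,0,0],
    [0.41,14,-32,0,0,0,0],
    [0.41,15.5,-35.5,0,0,0,0],
    [0.41,17,-38.5,0,0,0,0],
    [0.41,18,-41,0,0,0,0]
  ]
}}

```text
clock: 6.4
position: [0.5363, -0.0947, 0.0258]
ee_rot: [0.558, 0.83, 0.0, -0.001]
ft_force: [-2.5, 5.4, 5.0]
grip_width: 0.591
grasp_force: 3.3
```

```bash
python3 - <<'E'
from h import *
go(0,-.043,.025)
E
```

```text
t 6.4 p [ 0.5363 -0.0947  0.0258] local [-0.0007 -0.0278] tool y deg 22.15711238646861 z [-0.0006  0.0011 -1.    ] grip 0.5911459722067188 F [-2.5364  5.3836  5.0321] q [-0.3725  0.3678  0.5463  1.8909 -0.2335  0.9466  0.6686]
shift mm [  6.4113 -13.8501  -0.8086]
```

{"method": "step_arm", "body": {
  "moves": [
    [0.41,1,-2.5,0,0,0,0],
    [0.41,2,-5,0,0,0,0],
    [0.41,3,-7.5,0,0,0,0],
    [0.41,4,-9.5,0,0,0,0],
    [0.41,4.8,-11.5,0,0,0,0],
    [0.41,5.4,-13,0,0,0,0]
  ]
}}

```text
clock: 7.0
position: [0.5416, -0.1076, 0.0258]
ee_rot: [0.558, 0.83, 0.0, -0.001]
ft_force: [-2.3, 6.4, 4.2]
grip_width: 0.592
grasp_force: 3.3
```

{"method": "step_arm", "body": {
  "moves": [
    [0.41,0.4,-1,0,0,0,0],
    [0.41,0.8,-2,0,0,0,0]
  ]
}}

```text
clock: 7.2
position: [0.5424, -0.1094, 0.0258]
ee_rot: [0.558, 0.83, 0.0, -0.001]
ft_force: [-1.9, 5.7, 3.9]
grip_width: 0.588
grasp_force: 3.3
```

```bash
python3 - <<'E'
from h import *
st()
a=cam('top')['image'][150:290,245:410]; b=cam('side')['image'][190:290,260:420]
a=cv2.resize(a,(396,336),interpolation=cv2.INTER_CUBIC);b=cv2.resize(b,(400,250),interpolation=cv2.INTER_CUBIC); o=np.zeros((336,796,3),np.uint8); o[:,:396]=a; o[:250,396:]=b
cv2.imwrite('pics/p3.png',o)
E
```

```text
t 7.2 p [ 0.5424 -0.1094  0.0258] local [-0.0006 -0.0437] tool y deg 22.16321092911873 z [-0.0007  0.0013 -1.    ] grip 0.588298311321478 F [-1.9418  5.6685  3.9311] q [-0.3435  0.387   0.5481  1.8679 -0.2449  0.9541  0.7015]
```

View pics/p3.png

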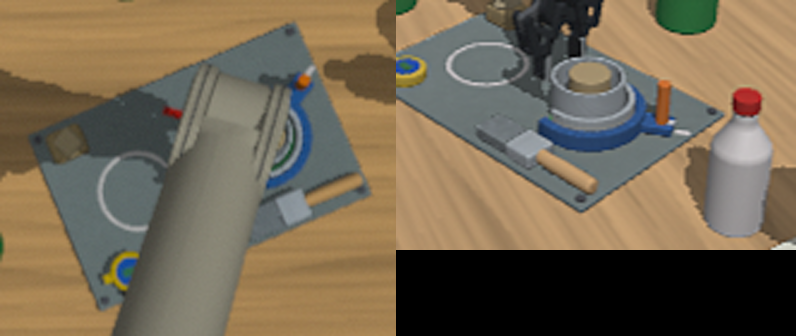

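The pot is inside the cradle mouth and upright, with a green sliver of the seat ring still showing at (287,150). I'll continue until the force shows contact.

{"method": "step_arm", "body": {
  "moves": [
    [0.41,0.4,-1,0,0,0,0],
    [0.41,0.8,-2,0,0,0,0],
    [0.41,1.2,-3,0,0,0,0]
  ]
}}

```text
clock: 7.6
position: [0.5436, -0.1124, 0.0258]
ee_rot: [0.558, 0.83, 0.0, -0.001]
ft_force: [-1.9, 6.3, 2.9]
grip_width: 0.589
grasp_force: 3.3
```

{"method": "step_arm", "body": {
  "moves": [
    [0.41,0.4,-1,0,0,0,0],
    [0.41,0.8,-2,0,0,0,0]
  ]
}}

```text
clock: 7.8
position: [0.5444, -0.1144, 0.0258]
ee_rot: [0.558, 0.83, 0.0, -0.001]
ft_force: [-1.8, 6.1, 4.4]
grip_width: 0.588
grasp_force: 3.3
```

{"method": "step_arm", "body": {
  "moves": [
    [0.41,0.4,-1,0,0,0,0],
    [0.41,0.8,-2,0,0,0,0]
  ]
}}

```text
clock: 8.0
position: [0.5452, -0.1163, 0.0258]
ee_rot: [0.558, 0.83, 0.0, -0.001]
ft_force: [-3.2, 7.6, 4.6]
grip_width: 0.592
grasp_force: 4.4
```

{"method": "step_arm", "body": {
  "moves": [
    [0.41,0.4,-1,0,0,0,0],
    [0.41,0.8,-2,0,0,0,0]
  ]
}}

```text
clock: 8.2
position: [0.5453, -0.1166, 0.0257]
ee_rot: [0.558, 0.83, 0.001, -0.002]
ft_force: [-8.9, 14.2, 11.0]
grip_width: 0.588
grasp_force: 8.1
```

```bash
python3 - <<'E'
from h import *
st()
c=cam('side'); b=c['image'][200:260,300:400]
cv2.imwrite('pics/p4.png',cv2.resize(b,(800,480),interpolation=cv2.INTER_CUBIC))
s=m+Rm@[0,-.09]; Rc=c['rvec'];
f=lambda x,y,z:((cv2.projectPoints(np.array([[*(m+Rm@[x,y-.09]),z]]),Rc,c['tvec'],c['K'],None)[0].ravel()-[300,200])*8)
for dy in(-.005,0,.005): print(dy,[f(.044*np.cos(t),dy+.044*np.sin(t),.068) for t in np.arange(4)*np.pi/2])
E
```

```text
t 8.2 p [ 0.5453 -0.1166  0.0257] local [-0.0006 -0.0514] tool y deg 22.22677337113012 z [-0.0028  0.0037 -1.    ] grip 0.5881607141382356 F [-8.8701 14.1904 10.9883] q [-0.3268  0.3982  0.5476  1.8544 -0.2527  0.9611  0.7207]
-0.005 [array([379.2756, 118.0332]), array([214.9599, 118.2778]), array([218.6025, 208.6875]), array([390.2148, 208.3311])]
0 [array([369.3777, 113.1463]), array([205.4381, 113.3851]), array([208.6492, 203.3555]), array([379.8513, 203.0059])]
0.005 [array([359.5262, 108.2823]), array([195.961 , 108.5154]), array([198.7448, 198.0497]), array([369.5386, 197.7068])]
```

View pics/p4.png

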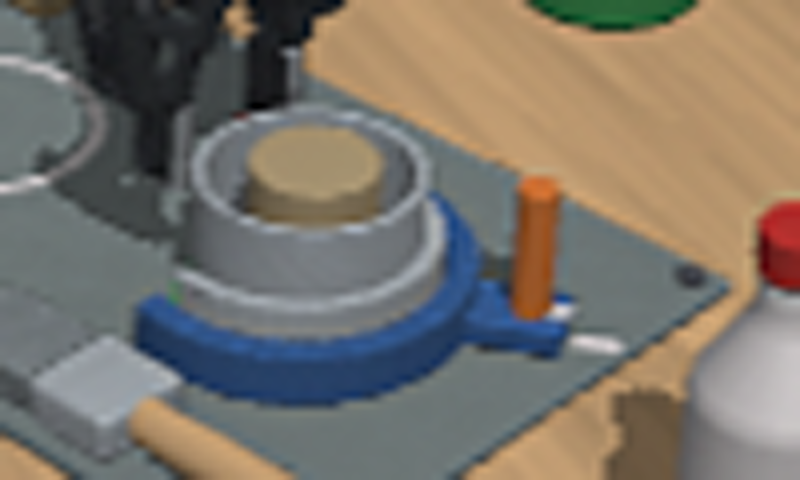

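The force rose to about 17 N, and the picture shows the pot upright against the cradle (rim spanning x 190–432), so the pot is home. I'll back off and go up.

{"method": "step_arm", "body": {
  "moves": [
    [0.41,-3,7,0,0,0,0],
    [0.41,-7,16,0,0,0,0],
    [0.41,-10,25,0,0,0,0],
    [0.41,-10,25,30,0,0,0],
    [0.41,-10,25,75,0,0,0],
    [0.41,-10,25,115,0,0,0],
    [0.67,-10,25,135,0,0,-0.14],
    [0.67,-10,25,135,0,0,-0.28],
    [0.67,-10,25,135,0,0,-0.42],
    [0.67,-10,25,135,0,0,-0.56]
  ]
}}

```text
clock: 9.25
position: [0.5361, -0.0941, 0.161]
ee_rot: [0.768, 0.641, 0.0, 0.0]
ft_force: [-0.0, 0.4, 0.3]
grip_width: 0.335
grasp_force: 0.0
```

{"method": "step_arm", "body": {
  "moves": [
    [0.67,10,-10,0,0,0,-0.14],
    [0.67,20,-20,0,0,0,-0.28],
    [0.67,30,-30,0,0,0,-0.42],
    [0.67,40,-40,0,0,0,-0.56],
    [0.67,50,-50,0,0,0,-0.7],
    [0.67,60,-60,0,0,0,-0.84],
    [0.67,70,-70,0,0,0,-0.98],
    [0.67,80,-80,0,0,0,-1.12],
    [0.67,90,-90,0,0,0,-1.26],
    [0.67,92,-110,0,0,0,-1.4]
  ]
}}

```text
clock: 10.25
position: [0.6295, -0.2025, 0.1603]
ee_rot: [1.0, -0.003, -0.0, -0.0]
ft_force: [-0.1, 0.0, 0.6]
grip_width: 0.33
grasp_force: 0.0
```

```bash
python3 - <<'E'
from h import *
p=st(); print((np.array([.6282,-.21,.045])-p)*1000)
c=cam('top'); hsv=cv2.cvtColor(c['image'],cv2.COLOR_BGR2HSV)
k=cv2.inRange(hsv,(6,170,120),(18,255,255)); k[:150]=0;k[290:]=0;k[:,:245]=0;k[:,390:]=0
q=cv2.findNonZero(k); print(None if q is None else len(q))
E
```

```text
t 10.25 p [ 0.6295 -0.2025  0.1603] local [ 0.0451 -0.1627] tool y deg -90.3341172224195 z [-0.0001  0.0004 -1.    ] grip 0.32969784425413506 F [-0.0768  0.0283  0.5711] q [-0.3658  0.5684  0.8879  1.4539 -0.4448  1.3297 -1.0259]
[  -1.2864   -7.5032 -115.3416]
None
```

{"method": "step_arm", "body": {
  "moves": [
    [0.67,-1,-7,0,0,0,-0.14],
    [0.67,-1,-7,0,0,0,-0.28],
    [0.67,-1,-7,0,0,0,-0.42],
    [0.67,-1,-7,-15,0,0,-0.56],
    [0.67,-1,-7,-40,0,0,-0.69],
    [0.67,-1,-7,-70,0,0,-0.69],
    [0.67,-1,-7,-70,0,0,-0.69],
    [0.67,-1,-7,-70,0,0,-0.69]
  ]
}}

```text
clock: 11.1
position: [0.6271, -0.2112, 0.0913]
ee_rot: [0.941, -0.339, -0.0, 0.0]
ft_force: [-0.9, -1.0, -0.3]
grip_width: 0.328
grasp_force: 0.0
```

```bash
python3 - <<'E'
from h import *
p=st(); print((np.array([.6282,-.21,.045])-p)*1000)
o=manip.get_obs(); c=cam('wrist'); im=c['image']
T=np.eye(4);T[:3,:3]=R.from_quat(o['ee_rot']).as_matrix();T[:3,3]=o['position'];T=T@np.array(c['mount'])
K=np.array(c['K'])
def w(uv,z):
    a=(np.array(uv)-K[:2,2])/K[0,0]; r=np.hypot(*a); d=np.r_[a/r*np.sin(r),np.cos(r)]
    d=T[:3,:3]@d; return T[:3,3]+d*(z-T[2,3])/d[2]
hsv=cv2.cvtColor(im,cv2.COLOR_BGR2HSV); k=cv2.inRange(hsv,(6,170,100),(18,255,255))
n,l,s,ce=cv2.connectedComponentsWithStats(k)
for i in range(1,n):
    if s[i,4]>60: print(s[i],ce[i],w(ce[i],.076))
cv2.imwrite('pics/p5.png',im)
E
```

```text
t 11.1 p [ 0.6271 -0.2112  0.0913] local [ 0.0396 -0.1698] tool y deg -129.6547427507136 z [-0.0006 -0.0003 -1.    ] grip 0.3279642709117272 F [-0.8656 -1.0236 -0.32  ] q [-0.4099  0.6914  0.9875  1.5295 -0.5956  1.2463 -1.5972]
[  1.1464   1.1821 -46.3154]
[591   0  13  34 186] [597.1452  16.5753] [ 0.616  -0.4974  0.076 ]
[308 190  23  42 677] [319.9129 213.0162] [ 0.634 -0.217  0.076]
```

View pics/p5.png

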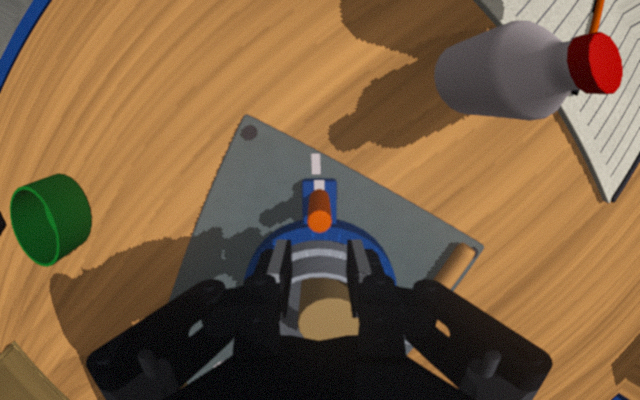

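The pin top is at (320,221), centred between the fingers at columns 275 and 362. I'll lower onto it.

{"method": "step_arm", "body": {
  "moves": [
    [0.67,2,-1,-15,0,0,0],
    [0.67,2,-1,-30,0,0,0],
    [0.67,2,-1,-42,0,0,0],
    [0.67,2,-1,-51,0,0,0],
    [0.67,2,-1,-51,0,0,0]
  ]
}}

```text
clock: 11.65
position: [0.6283, -0.2121, 0.0381]
ee_rot: [0.941, -0.34, -0.001, 0.0]
ft_force: [-1.3, 0.6, 0.2]
grip_width: 0.332
grasp_force: 0.0
```

```bash
python3 - <<'E'
from h import *
p=st()[:2]; s=m+Rm@[0,-.09]; 
v=p-s; r=np.hypot(*v); a0=np.arctan2(v[1],v[0]); print('r',r,'a local',np.degrees(a0-th), 'needed',np.degrees(th)+50-np.degrees(a0))
for d in range(0,126,5):
    a=a0+np.radians(d); q=s+.09*np.r_[np.cos(a),np.sin(a)]; print(d,np.round((q-p)*1000,1),round(np.radians(d),3))
E
```

```text
t 11.65 p [ 0.6283 -0.2121  0.0381] local [ 0.0405 -0.1711] tool y deg -129.71946899278657 z [-0.0024  0.0004 -1.    ] grip 0.3316123005478375 F [-1.3149  0.6253  0.2323] q [-0.3836  0.7475  0.9427  1.5642 -0.6405  1.1672 -1.571 ]
r 0.09066043474243045 a local -63.49547462366761 needed 113.4954746236676
0 [-0.5  0.4] 0.0
5 [4.4 6.5] 0.087
10 [ 8.8 13.1] 0.175
15 [12.6 19.9] 0.262
20 [15.8 27.1] 0.349
25 [18.3 34.5] 0.436
30 [20.2 42.2] 0.524
35 [21.4 49.9] 0.611
40 [22.  57.8] 0.698
45 [21.8 65.6] 0.785
50 [21.  73.4] 0.873
55 [19.5 81.1] 0.96
60 [17.3 88.7] 1.047
65 [14.5 96. ] 1.134
70 [ 11. 103.] 1.222
75 [  7.  109.8] 1.309
80 [  2.4 116.1] 1.396
85 [ -2.8 122. ] 1.484
90 [ -8.5 127.5] 1.571
95 [-14.6 132.4] 1.658
100 [-21.1 136.8] 1.745
105 [-28.  140.6] 1.833
110 [-35.1 143.8] 1.92
115 [-42.6 146.3] 2.007
120 [-50.2 148.2] 2.094
125 [-57.9 149.4] 2.182
```

{"method": "step_arm", "body": {
  "moves": [
    [0.74,0,0,0,0,0,0],
    [0.74,2,3,0,0,0,0.04],
    [0.74,4.4,6.5,0,0,0,0.087],
    [0.74,8.8,13.1,0,0,0,0.175],
    [0.74,12.6,19.9,0,0,0,0.262],
    [0.74,15.8,27.1,0,0,0,0.349],
    [0.74,18.3,34.5,0,0,0,0.436],
    [0.74,20.2,42.2,0,0,0,0.524],
    [0.74,21.4,49.9,0,0,0,0.611],
    [0.74,22,57.8,0,0,0,0.698]
  ]
}}

```text
clock: 12.65
position: [0.6512, -0.1553, 0.0406]
ee_rot: [1.0, 0.004, 0.0, 0.001]
ft_force: [-1.0, -2.6, 0.4]
grip_width: 0.26
grasp_force: 0.7
```

{"method": "step_arm", "body": {
  "moves": [
    [0.74,-0.2,7.8,0,0,0,0.087],
    [0.74,-1,15.6,0,0,0,0.175],
    [0.74,-2.5,23.3,0,0,0,0.262],
    [0.74,-4.7,30.9,0,0,0,0.349],
    [0.74,-7.5,38.2,0,0,0,0.436],
    [0.74,-11,45.2,0,0,0,0.524],
    [0.74,-15,52,0,0,0,0.611],
    [0.74,-19.6,58.3,0,0,0,0.698],
    [0.74,-24.8,64.2,0,0,0,0.785],
    [0.74,-30.5,69.7,0,0,0,0.873]
  ]
}}

```text
clock: 13.65
position: [0.621, -0.0857, 0.0407]
ee_rot: [0.905, 0.426, 0.0, 0.001]
ft_force: [-0.4, -0.8, -0.6]
grip_width: 0.261
grasp_force: 0.7
```

```bash
cat >> h.py <<'E'
def fish(o,c):
    T=np.eye(4);T[:3,:3]=R.from_quat(o['ee_rot']).as_matrix();T[:3,3]=o['position'];T=T@np.array(c['mount']);K=np.array(c['K'])
    def w(uv,z):
        a=(np.array(uv)-K[:2,2])/K[0,0]; r=np.hypot(*a); d=np.r_[a/r*np.sin(r),np.cos(r)]
        d=T[:3,:3]@d; return T[:3,3]+d*(z-T[2,3])/d[2]
    return w
E
python3 - <<'E'
from h import *
p=st()[:2]; s=m+Rm@[0,-.09]; v=p-s; print('r',np.hypot(*v),'a local',np.degrees(np.arctan2(v[1],v[0])-th))
c=cam('wrist'); cv2.imwrite('pics/p6.png',c['image'])
E
```

```text
t 13.65 p [ 0.621  -0.0857  0.0407] local [ 0.0812 -0.0513] tool y deg -39.54563725197303 z [ 0.0016 -0.0011 -1.    ] grip 0.260908355529868 F [-0.3868 -0.7981 -0.611 ] q [-0.4106  0.5368  0.6231  1.663  -0.3494  1.0538 -0.37  ]
r 0.08993679216502949 a local 25.486677145464085
```

View pics/p6.png

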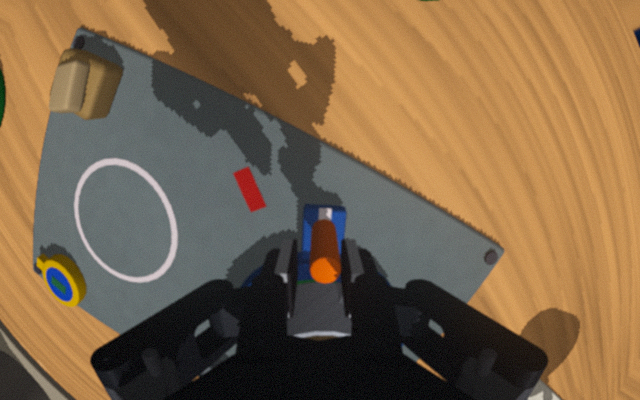

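The pin is caged at about 25° and the red mark is at (250,190). I'll advance 20° more, then measure.

{"method": "step_arm", "body": {
  "moves": [
    [0.74,-6,5,0,0,0,0.087],
    [0.74,-12.4,9.5,0,0,0,0.175],
    [0.74,-19.2,13.4,0,0,0,0.262],
    [0.74,-23,15.2,0,0,0,0.31],
    [0.74,-26.4,16.7,0,0,0,0.349],
    [0.74,-26.4,16.7,0,0,0,0.349]
  ]
}}

```text
clock: 14.3
position: [0.5946, -0.0685, 0.0405]
ee_rot: [0.818, 0.575, 0.0, 0.0]
ft_force: [0.1, -0.7, -1.1]
grip_width: 0.261
grasp_force: 0.0
```

```bash
python3 - <<'E'
from h import *
p=st()[:2]; s=m+Rm@[0,-.09]; ang=lambda q:np.degrees(np.arctan2(q[1]-s[1],q[0]-s[0])-th)
print('tcp',np.hypot(*(p-s)),ang(p))
o=manip.get_obs(); c=cam('wrist'); im=c['image']; w=fish(o,c)
hsv=cv2.cvtColor(im,cv2.COLOR_BGR2HSV)
for n,lo,hi,z in[('red',(0,180,80),(4,255,255),.008),('white',(0,0,130),(180,50,255),.022)]:
    k=cv2.inRange(hsv,lo,hi); k[:120]=0;k[270:]=0;k[:,:200]=0;k[:,450:]=0
    N,l,S,ce=cv2.connectedComponentsWithStats(k)
    for i in range(1,N):
        if S[i,4]>15: q=w(ce[i],z); print(n,S[i],ce[i],'r',np.hypot(*(q[:2]-s)),'a',ang(q))
cv2.imwrite('pics/p7.png',cv2.resize(im[120:320,220:420],(600,600),interpolation=cv2.INTER_CUBIC))
E
```

```text
t 14.3 p [ 0.5946 -0.0685  0.0405] local [ 0.0632 -0.0255] tool y deg -19.788250363910272 z [ 0.0011  0.0001 -1.    ] grip 0.2611404809079592 F [ 0.0999 -0.7337 -1.0723] q [-0.4062  0.4618  0.5579  1.7395 -0.2808  1.0195 -0.0923]
tcp 0.09030740069639175 45.62033039672437
red [299 157  19  43 489] [307.3006 177.3333] r 0.11876491787471959 a 49.642629874203806
white [200 120  18  97 810] [208.9185 166.4185] r 0.14531202001475196 a 75.0262149082121
```

View pics/p7.png

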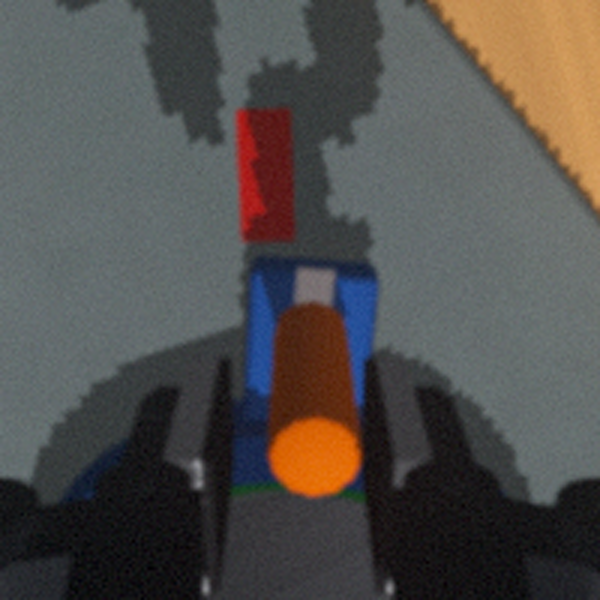

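The pointer is at crop (315,285) and the red mark at (267,175). I'll work out the angle left.

```bash
python3 - <<'E'
from h import *
s=m+Rm@[0,-.09]; ang=lambda q:np.degrees(np.arctan2(q[1]-s[1],q[0]-s[0])-th)
o=manip.get_obs(); c=cam('wrist'); w=fish(o,c)
for n,u,v,z in[('ptr',315,285,.022),('pin',315,457,.076),('lugL',256,265,.022),('lugR',375,273,.022),('red',267,175,.008)]:
    q=w(((u+.5)/3-.5+220,(v+.5)/3-.5+120),z); print(n,np.hypot(*(q[:2]-s)),ang(q))
a0=np.radians(45.62)+th; p=np.array(o['position'])[:2]
for d in (2,4,5,6,7,8): print(d,90*np.r_[np.cos(a0+np.radians(d))-np.cos(a0),np.sin(a0+np.radians(d))-np.sin(a0)],np.radians(d))
E
```

```text
ptr 0.09791558152144808 43.269685530725845
pin 0.08690680874926855 43.29465813582925
lugL 0.10215555961384079 50.5004982603917
lugR 0.10241967439697428 36.262090460987984
red 0.11846378316422504 49.170427685378534
2 [-2.92688143  1.14103785] 0.03490658503988659
4 [-5.89180154  2.17923391] 0.06981317007977318
5 [-7.38739894  2.65936607] 0.08726646259971647
6 [-8.89114801  3.11332332] 0.10471975511965978
7 [-10.4025907   3.5409674] 0.12217304763960307
8 [-11.92126661   3.94216802] 0.13962634015954636
```

{"method": "step_arm", "body": {
  "moves": [
    [0.74,-2.9,1.1,0,0,0,0.035],
    [0.74,-5.9,2.2,0,0,0,0.07],
    [0.74,-8.2,2.9,0,0,0,0.096],
    [0.74,-9.6,3.3,0,0,0,0.113],
    [0.74,-9.6,3.3,0,0,0,0.113]
  ]
}}

```text
clock: 14.9
position: [0.5844, -0.0648, 0.0399]
ee_rot: [0.784, 0.621, 0.0, -0.0]
ft_force: [-0.3, -0.9, 1.0]
grip_width: 0.26
grasp_force: 0.2
```

```bash
python3 - <<'E'
from h import *
p=st()[:2]; s=m+Rm@[0,-.09]; ang=lambda q:np.degrees(np.arctan2(q[1]-s[1],q[0]-s[0])-th)
print('tcp',np.hypot(*(p-s)),ang(p))
o=manip.get_obs(); c=cam('wrist'); im=c['image']; w=fish(o,c)
hsv=cv2.cvtColor(im,cv2.COLOR_BGR2HSV)
k=cv2.inRange(hsv,(0,180,80),(4,255,255)); k[230:]=0; q=w(cv2.findNonZero(k).reshape(-1,2).mean(0),.008); print('red',ang(q))
k=cv2.inRange(hsv,(6,170,200),(18,255,255)); k[:240]=0; k[:,:280]=0;k[:,370:]=0; e=cv2.findNonZero(k).reshape(-1,2); q=w(e.mean(0),.076); print('pin',e.mean(0),ang(q))
k=cv2.inRange(hsv,(100,100,60),(125,255,255)); k[:200]=0;k[222:]=0;k[:,:280]=0;k[:,370:]=0
for v in(209,212,215,218):
    x=np.nonzero(k[v])[0]; print(v,x.min(),x.max(),ang(w((x.min()/2+x.max()/2,v),.022)))
E
```

```text
t 14.9 p [ 0.5844 -0.0648  0.0399] local [ 0.0552 -0.0181] tool y deg -13.194179779362267 z [-0.0001  0.0003 -1.    ] grip 0.2597192781725887 F [-0.2766 -0.859   0.9876] q [-0.4012  0.4371  0.5366  1.7665 -0.259   1.0087  0.0031]
tcp 0.0905942227986168 52.485264697870825
red 49.08149020085704
pin [324.8927 273.4751] 50.03655971497662
209 305 342 50.735276694760664
212 304 344 50.46764480737442
215 303 346 50.18720873807865
218 303 345 50.27427264535094
```

{"method": "step_arm", "body": {
  "moves": [
    [0.68,0,0,0,0,0,0],
    [0.68,0,0,0,0,0,0],
    [0.68,0,0,20,0,0,0],
    [0.68,0,0,50,0,0,0],
    [0.68,0,0,90,0,0,0],
    [0.68,0,0,130,0,0,0],
    [0.68,-40,10,150,0,0,0],
    [0.68,-80,50,160,0,0,0],
    [0.68,-110,90,160,0,0,0],
    [0.68,-130,140,160,0,0,0]
  ]
}}

```text
clock: 15.95
position: [0.4574, 0.0654, 0.2004]
ee_rot: [0.785, 0.62, 0.001, -0.0]
ft_force: [0.7, 1.4, 0.5]
grip_width: 0.322
grasp_force: 0.0
```

{"method": "step_arm", "body": {
  "moves": [
    [0.68,-20,50,0,0,0,0],
    [0.68,-40,100,0,0,0,0],
    [0.68,-50,150,0,0,0,0],
    [0.68,-50,150,0,0,0,0]
  ]
}}

```text
clock: 16.35
position: [0.4066, 0.2206, 0.1997]
ee_rot: [0.781, 0.624, 0.0, -0.001]
ft_force: [-0.2, -1.0, -1.1]
grip_width: 0.317
grasp_force: 0.0
```

```bash
python3 - <<'E'
from h import *
st()
a=cam('top')['image'][150:290,245:410]; cv2.imwrite('pics/p8.png',cv2.resize(a,None,fx=4,fy=4,interpolation=cv2.INTER_CUBIC))
E
```

```text
t 16.35 p [0.4066 0.2206 0.1997] local [-0.0024  0.3132] tool y deg -12.795278353681521 z [-0.0005  0.0011 -1.    ] grip 0.317045640485234 F [-0.1848 -0.9673 -1.0877] q [-0.8631 -0.0365  0.2635  1.8914  0.0087  1.2852 -0.8256]
```

View pics/p8.png

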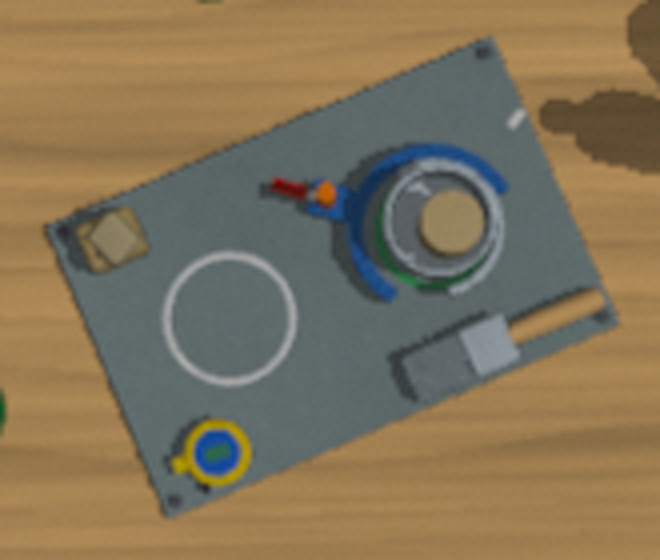

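The collar is locked around the pot, with the pin at (325,192) in line with the red mark at (289,186). The core is upright, and the stopwatch, stone and brush haven't moved. One last numeric check before handing in.

```bash
python3 - <<'E'
from h import *
np.set_printoptions(precision=4,suppress=True)
c=cam('top')
P=lambda u,v,z: (ray(c,((u+.5)/4-.5+245,(v+.5)/4-.5+150),z)[:2]-m)@Rm-[0,-.09]
for n,u,v,z in[('pot',443,219,.068),('core',453,223,.078),('pin',325,192,.076),('red',289,187,.008)]:
    q=P(u,v,z); print(n,q,np.hypot(*q),np.degrees(np.arctan2(q[1],q[0])))
hsv=cv2.cvtColor(c['image'],cv2.COLOR_BGR2HSV)
k=cv2.inRange(hsv,(6,170,120),(18,255,255)); k[:190]=0;k[205:]=0;k[:,:318]=0;k[:,:245]=0;k[:,335:]=0
e=cv2.findNonZero(k).reshape(-1,2).mean(0); q=(ray(c,e,.076)[:2]-m)@Rm-[0,-.09]; print(e,q,np.degrees(np.arctan2(q[1],q[0])))
E
```

```text
pot [ 0.001  -0.0077] 0.0077456255834829554 -82.23728579252443
core [-0.0056 -0.0127] 0.013844964945417976 -113.71783288107491
pin [0.0566 0.0689] 0.08918384252082458 50.59907302305189
red [0.0793 0.092 ] 0.12141801627994357 49.253301731259754
[325.9412 197.9412] [0.0556 0.0691] 51.17933650922878
```

```bash
python3 -c "
from workcell import manip
print(manip.hand_in())"
```

```text
the job is handed in; nothing more can be done
None
```

The pot, with its core upright, is home against the cradle, and the collar is turned to the red lock mark, about 1–1.5° past it by my camera measurements; I handed the job in with the arm clear, after about 16 s of robot time.

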